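# Unhitch the forearm bar of the elbow fitting stand and hold it flexed

### The job

The forearm bar of the elbow fitting stand is hitched straight down on its ball mount, and I need it bent up so that I can fit the orange shell. Take the latch's finger tab, pull the latch all the way out sideways against its spring before you lift (do not wrench the bar up against the closed latch), then lift the bar off the ball and stop with the elbow bent about 30 degrees. Finish still gripping it and keep it held still there, and leave the other things on the counter where they are.

Things in the scene. Friction and masses are not known exactly. Their poses are not given: they have to be found in the camera images.
- stand: Elbow fitting stand, fixed to the counter: grey base plate 140 x 520 x 10 mm, origin at the centre of its underside. x runs across the stand (-x is the latch side, roughly towards the robot), y lengthwise, z up. On the +y side stands a fixed upper-arm gutter 117 mm wide, y = 108 to 245 mm, rim 200 mm above the counter; on the -y side the hinged forearm bar, its coupler and the ball mount.
- elbow_pivot (a point): The elbow hinge: the middle of its axle, at (0, 50, 115) mm in the stand's frame, between two steel cheeks 144 mm high. The axle runs along the stand's x; axes as the stand's. On the +x cheek a white protractor disc, 100 mm across: a tick every 10 degrees, longer at 0, 30, 60, 90, and a pointer that turns with the bar.
- forearm (a joint): Angle of the hinged forearm bar about the elbow pivot, rad: 0 level and hitched on the ball, growing as the coupler end goes up; 0.52 is 30 degrees; stop at 1.4. It turns easily and falls back when let go (0.45 to 0.85 kg). Aluminium bar 25 x 14 mm along the stand's -y, with a gutter on top 100 mm wide, 55 to 195 mm from the axle, rim 73 mm above the axle.
- coupler (a point): Middle of the coupler's flat roof, 28 mm above the axle's height and 265 mm from the axle along the bar; axes as the stand's when level, moves with the bar. The coupler is a steel box 50 mm (x) by 54 mm (y) over the ball, with a low dome 7 mm higher in the middle of the roof. Two spring barrels stick out of its latch side to x = -42 mm, their tops 34 mm below the roof.
- ball_mount: Steel post fixed on the stand's base with a 30 mm ball on top, cut flat beneath, with a 14 mm neck; origin at the ball's centre, 265 mm from the elbow axle along the stand's -y, 115 mm above the counter. The closed latch plate lies under the ball's flat and stops the coupler from lifting more than about 2 mm.
- latch (a joint): How far the latch is pulled out sideways, along the stand's -x, in m: 0 closed, 0.014 at its stop. The spring pulls it shut with about 4 N at 0 and 9 N at the stop, and shuts it when let go. The ball is free from about 0.005 on.
- latch_tab (a point): Centre of the top face of the latch's black finger tab, 160 mm above the counter when hitched; axes as the coupler's. The tab is an upright block 12 mm thick along x (the pull direction), 26 mm wide along y, 54 mm high, on the latch's 50 mm wide crosspiece. Closed, its middle is 66 mm from the ball's centre towards -x, with 35 mm free between tab and coupler for a finger.
- elbow_shell: Bystander: orange thermoplastic elbow shell lying on its side, an L of two 130 mm limbs, 70 mm high; origin on the counter at the outside of the bend.
- long_bar: Bystander: flat aluminium outrigger bar, about 200 x 12 x 4 mm with a bent end; origin under the middle of its straight part.
- short_bar: Bystander: flat aluminium outrigger bar, about 150 x 12 x 4 mm with a bent end; origin under the middle of its straight part.
- cork_block: Bystander: cork sanding block 60 x 105 x 30 mm; origin at the centre of its underside.
- deburring_tool: Bystander: deburring tool with a green handle, about 160 mm long, 17 mm high; origin on the underside near its middle.
- shears: Bystander: splint shears lying flat, 170 x 70 mm, 8 mm high; origin under the middle.
- rivet_pot: Bystander: open aluminium pot, 68 mm across and 50 mm high; origin at the centre of its underside.

How it is judged:
By the outcome, as a careful person would: the job done as asked, in the order asked, and still so for the second after the job is handed in, while the arm keeps its last pose, push and grip.
It also fails if it takes over 34 s, if anything falls off the work surface, if the arm or the gripper's body presses on something with over 40 N, if the wrist force passes 120 N, or if a joint passes its speed limit or range.

### The arm

A 7-joint arm with a two-finger parallel gripper is mounted at the origin on the work surface. World frame = base frame: x ahead of the robot, y to its left, z up, the work surface at z = 0. Lengths are in mm, angles in rad, forces in N, time in s.
With the tool pointing down it reaches from about 425 to 950 mm from the base axis. Payload 4.7 kg.
Tool frame: the origin (TCP) lies at the centre of the arm's flange, where the gripper is bolted on; the fingertips stand 173 mm ahead of it and the grasp point (between the pads) lies 155 mm ahead of it (tip_extent is the distance from the TCP to the fingertips, in mm); z points along the fingers, y is the line along which they close (so a half turn about z gives the same grasp; the last joint's range is limited). The gripper opens to 85 mm and grips with 20 to 120 N. Pads are 22 mm wide; open, the fingers measure 114 mm over their backs; the gripper's body (76 mm by 85 mm) begins 54 mm behind the grasp point. The pads swing forward as they close: fully open they stand 13 mm farther back than shut.
Start: joints at [1.305, 0.469, -0.049, 1.532, 0.024, 1.141, -0.082], TCP at [158.387, -656.159, 404.735] pointing down, gripper open.
Joint ranges: [-2.59, 2.59], [-0.33, 1.99], [-1.39, 1.29], [0.1, 2.45], [-1.04, 4.18], [0.21, 1.99], [-2.66, 2.66]. Speed limits (rad/s): [2.57, 2.57, 3.14, 3.14, 3.14, 3.14, 3.14].

### API

Orientations are given as a unit quaternion [w, x, y, z].
In Python, from workcell import movep, move_linear, set_joints, command_gripper, wait, inverse_kinematics, read_state, grab_frame, camera_model, Unreachable, job_done, silhouettes, tip_extent gives the robot as it stands. The module is installed in compiled form; this text tells all that it offers. Calls block until the motion is done:
- movep(position, orientation): joint-space move of the TCP to a pose.
- move_linear(position, orientation=None, velocity=150, guard=None): straight line of the TCP; orientation=None keeps the orientation; velocity is the mean speed in mm/s. With guard (N) it stops when the force on the tool has changed by that much, and returns True; else False.
- set_joints(angles): joint-space move.
- command_gripper(opening): finger opening in mm; the grip force is fixed at half the most; returns when the fingers have stopped.
- wait(seconds).
- inverse_kinematics(position, orientation): joint angles nearest the present ones, or None.
- read_state(): the state.
- grab_frame(name): name is "side" or "top" or "wrist"; returns the picture (400x640x3 uint8, blue, green, red); there is no depth.
- camera_model(name): a dict with "fx", "fy", "cx", "cy" (pixels), "world_from_camera" (4x4, takes a point from camera to world coordinates). Camera axes: x right, y down, z forward; pixel columns grow to the right and rows downward; lengths in mm; the calibration is good to about 2 mm. The wrist camera is an equidistant fisheye: a pixel r from the principal point sees the ray r / f radians off the axis. A picture is of the moment at which its call begins: read the wrist's pose just before it. camera_model takes no time and is no camera call; for the wrist camera it gives the pose at the moment of the call.
A pose or a line that the arm cannot do raises Unreachable and nothing moves.
- job_done(): hands the job in; it is judged then, once.
Trained networks look in the newest picture that a camera, given by its name, has taken for a name from the list of things; names that differ only in an ending like _2 or _b are one class to them, and where a whole thing is asked for, a point or a joint stands for the part that bears it (a point fixed in the world has none). Each returns a list of dicts, best first, with "score" (0 to 1); they miss things now and then, are a little off and sometimes report something else, mostly with a low value. They report only what shows in the picture. A call takes as long as a camera call.
- silhouettes(camera, target): "mask" (400x640 bool, what is visible of it) and "box" ([left, top, right, bottom] in pixels, round what is visible of it).
The state is a dict: "time": time; "joints": joint angles; "qd": joint speeds; "effort": joint torques, N m; "eef_pos": TCP position; "tcp_rot": TCP orientation; "force": force on the tool from outside, world axes, zero at the start; "wrist_torque": the same for the moment, N m; "width": finger opening in mm; "gripper_force": force on a finger pad.
Only numpy, scipy, OpenCV 4.12 (cv2) and the standard library are available. Lean on these libraries where they do the work, as an engineer would, in place of code of your own. Each camera call takes 0.05 s, during which the arm holds its last target. There are 200 camera calls.

## Working session

There is one attempt and no reset: what is moved stays moved. The work goes in short steps, each a Python script; the robot and the scene stay as the last script left them, time stands still between calls to the robot, and variables do not carry over. Pictures are saved under pics/ and viewed, at most 10 in all, crops included, and the job is handed in when it is done.

```bash
mkdir -p pics; python3 - <<'E'
from workcell import *
import cv2,numpy as np
np.set_printoptions(precision=3,suppress=True)
for c in("side","top"):
    f=grab_frame(c);cv2.imwrite(f"pics/{c}0.png",f)
    m=camera_model(c);print(c,m["fx"],m["fy"],m["cx"],m["cy"]);print(m["world_from_camera"])
    for t in("stand","latch_tab","coupler","forearm","ball_mount"):
        for d in silhouettes(c,t)[:2]:
            ys,xs=np.nonzero(d["mask"]);print(t,round(d["score"],2),d["box"],xs.mean(),ys.mean(),cv2.minAreaRect(np.c_[xs,ys].astype(np.float32)))
s=read_state();print(s["time"],s["eef_pos"],s["tcp_rot"],s["force"])
a=cv2.imread("pics/side0.png");b=cv2.imread("pics/top0.png")
E
```

```text
side 394.14621548941795 394.14621548941795 318.70103513979103 201.34845114539803
[[   0.9     -0.242    0.363  258.986]
 [  -0.436   -0.527    0.73  -769.611]
 [   0.015   -0.815   -0.58   694.13 ]
 [   0.       0.       0.       1.   ]]
stand 0.95 [227.7, 109.9, 354.9, 257.1] 288.83613445378154 185.84441049146932 ((288.6581115722656, 178.31680297851562), (173.88546752929688, 76.24093627929688), 45.8680534362793)
latch_tab 0.82 [294.2, 194.3, 318.3, 225.7] 305.6910828025478 209.86942675159236 ((304.7587890625, 209.0303497314453), (25.718120574951172, 16.787431716918945), 47.290611267089844)
coupler 0.88 [267.7, 145.2, 341.3, 224.2] 308.3862785862786 182.0220374220374 ((306.54595947265625, 179.3960723876953), (87.72799682617188, 47.94519805908203), 62.52556610107422)
forearm 0.68 [265.6, 142.3, 342.2, 222.4] 308.4354568315172 182.16764459346186 ((306.65240478515625, 179.6007537841797), (86.4149169921875, 47.94519805908203), 62.52556610107422)
ball_mount 0.7 [315.7, 219.4, 332.4, 241.0] 324.1862068965517 230.18275862068967 ((324.5, 229.0), (22.0, 17.0), 90.0)
top 466.40545829273225 466
[... 664 characters left out ...]
.0] 257.9349323493235 202.84944649446496 ((256.982666015625, 202.3872833251953), (51.547386169433594, 177.9069061279297), 81.25383758544922)
coupler 0.67 [237.7, 173.2, 343.8, 218.4] 291.3738250180767 194.39877078814172 ((289.07080078125, 193.693603515625), (40.96830368041992, 104.98490142822266), 88.33971405029297)
forearm 0.91 [238.8, 176.9, 338.6, 214.9] 291.5314307751639 194.04782105669108 ((288.83636474609375, 193.36407470703125), (40.50289535522461, 103.89537811279297), 89.11859893798828)
ball_mount 0.15 [439.0, 172.3, 461.6, 196.4] 450.9032258064516 181.81451612903226 ((451.0, 182.0), (20.0, 22.0), 90.0)
0.6 [ 158.367 -656.15   404.743] [0.    0.993 0.118 0.   ] [ 0.184 -0.782  0.306]
```

```bash
python3 - <<'E'
import cv2
a=cv2.imread("pics/side0.png")[90:270,200:380];b=cv2.imread("pics/top0.png")[150:260,150:370]
cv2.imwrite("pics/a.png",cv2.resize(a,None,fx=3.3,fy=3.3,interpolation=2));cv2.imwrite("pics/b.png",cv2.resize(b,None,fx=3.6,fy=3.6,interpolation=2))
E
```

```text
(no output)
```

View pics/a.png

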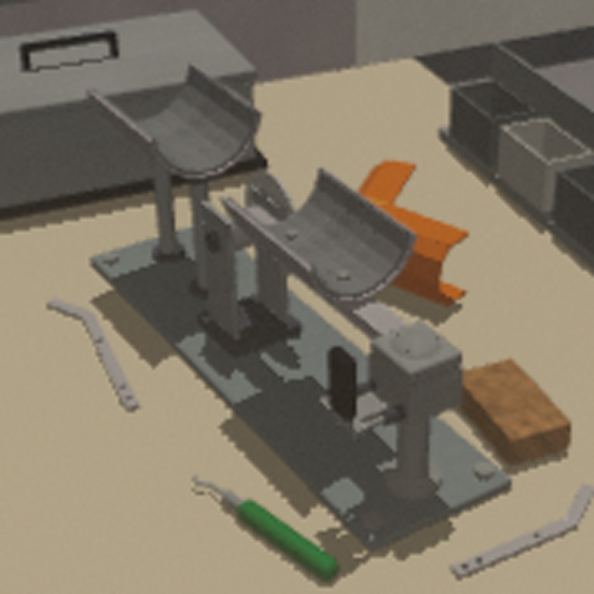

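View pics/b.png

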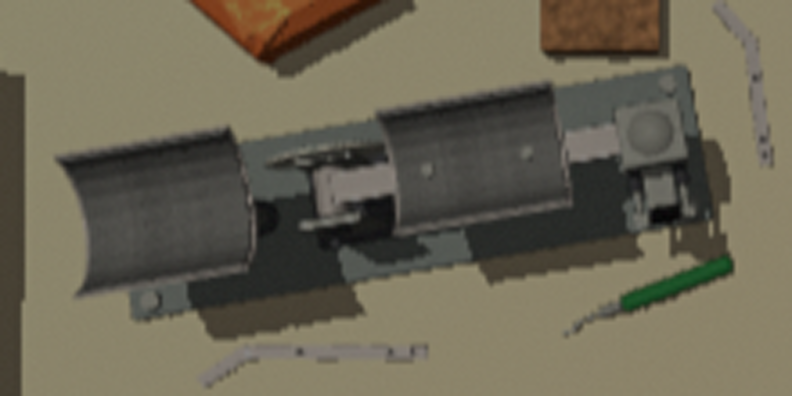

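The side view shows the dark tab's top at about (304,196) px and the dome at (326,193). In the top view the dome is at (331,187) and the tab top at (334,208), and the stand is yawed slightly. Next I fit the stand pose from these and the plate corners.

```bash
cat > h.py <<'E'
from workcell import *
import numpy as np,cv2
from scipy.optimize import least_squares
from scipy.spatial.transform import Rotation as R
np.set_printoptions(precision=3,suppress=True)
def proj(m,P):
    T=np.linalg.inv(m["world_from_camera"]);p=T[:3,:3]@P+T[:3,3]
    return np.array([m["cx"]+m["fx"]*p[0]/p[2],m["cy"]+m["fy"]*p[1]/p[2]])
def quat(r): q=r.as_quat();return [q[3],q[0],q[1],q[2]]
def s2w(p,P): return R.from_euler('z',p[2]).apply(P)+[p[0],p[1],0]
PIV=np.array([0,50,115.])
def grasp(p,latch,th,zg=147,flip=1,off=(0,0)):
    """TCP pose holding the tab: latch mm out, bar at th rad; grasp point at height zg (level)"""
    t=np.array([-66-latch+off[0],-215+off[1],zg+155.])-PIV
    r=R.from_euler('x',-th); P=r.apply(t)+PIV
    T=np.array([[0,flip,0],[flip,0,0],[0,0,-1.]]).T  # cols: tool x=y, tool y=x, z down
    q=R.from_euler('z',p[2])*r*R.from_matrix(T)
    return s2w(p,P),quat(q)
E
python3 - <<'E'
from h import *
o=lambda u,v,c:(u/3.3+200,v/3.3+90) if c=="side" else (u/3.6+150,v/3.6+150)
F=[("side",(0,-215,150),415,338),("side",(-66,-215,160),343,350),("side",(-70,260,10),92,262),("side",(70,-260,10),510,485),("side",(-70,-260,10),372,552),
("top",(0,-215,150),651,132),("top",(-66,-215,160),664,212),("top",(70,-260,10),688,67),("top",(-70,260,10),134,320)]
M={c:camera_model(c) for c in("side","top")}
f=lambda p:np.concatenate([proj(M[c],s2w(p,np.array(P,float)))-o(u,v,c) for c,P,u,v in F])
r=least_squares(f,[480,-20,0.1],loss="soft_l1",x_scale=[10,10,.1]);p=r.x;print(p,f(p).reshape(-1,2))
np.save("p.npy",p)
print("tab",s2w(p,[-66,-215,160]))
for fl in(1,-1):
  for l,th,z in((0,0,260),(0,0,147),(14,0,147),(14,.26,147),(14,.53,147)):
    P,q=grasp(p,l,th,z,fl);print(fl,l,th,P,inverse_kinematics(P,q))
E
```

```text
[600.48  156.584   0.151] [[ 0.015 -0.546]
 [-0.761  0.871]
 [-0.913 -2.62 ]
 [ 0.956 -1.935]
 [-0.73  -2.261]
 [ 0.815  0.032]
 [ 1.139  0.196]
 [ 0.653 -0.837]
 [-0.097 -0.23 ]]
tab [567.508 -65.888 160.   ]
1 0 0 [567.508 -65.888 415.   ] [ 0.6    0.378 -0.722  1.742  0.274  1.125 -0.056]
1 0 0 [567.508 -65.888 302.   ] [ 0.549  0.501 -0.672  1.859  0.387  0.915 -0.153]
1 14 0 [553.666 -67.99  302.   ] [ 0.56   0.48  -0.669  1.89   0.374  0.9   -0.141]
1 14 0.26 [545.112 -11.656 363.841] [ 0.472  0.393 -0.748  1.873  0.601  1.082 -0.407]
1 14 0.53 [534.015  61.417 410.311] [ 0.46   0.435 -1.009  1.831  0.863  1.416 -0.689]
-1 0 0 [567.508 -65.888 415.   ] [-0.766  0.471  1.12   1.815 -0.464  1.151 -2.483]
-1 0 0 [567.508 -65.888 302.   ] [-0.724  0.664  1.113  1.929 -0.711  1.01  -2.274]
-1 14 0 [553.666 -67.99  302.   ] [-0.732  0.639  1.114  1.961 -0.695  0.99  -2.273]
-1 14 0.26 [545.112 -11.656 363.841] [ 0.739  0.567 -1.174  1.861  0.824  1.251  2.547]
-1 14 0.53 [534.015  61.417 410.311] [ 0.553  0.513 -1.173  1.828  0.935  1.499  2.393]
```

```bash
python3 - <<'E'
from h import *
p=np.load("p.npy")
P,q=grasp(p,0,0,255);movep(P,q);command_gripper(34)
s=read_state();m=camera_model("wrist");f=grab_frame("wrist");cv2.imwrite("pics/w0.png",f)
def fish(P):
    T=np.linalg.inv(m["world_from_camera"]);c=T[:3,:3]@P+T[:3,3];n=np.hypot(c[0],c[1]);a=np.arctan2(n,c[2])
    return [m["cx"]+m["fx"]*a*c[0]/n,m["cy"]+m["fy"]*a*c[1]/n]
for d in silhouettes("wrist","latch_tab")[:2]: print(d["score"],d["box"])
for n,Q in(("dome",(0,-215,150)),*((f"tab{a}{b}",(-66+a,-215+b,160)) for a in(-6,6) for b in (-13,13)),*((f"c{a}{b}",(a,-215+b,143)) for a in(-25,25) for b in (-27,27))):
    u,v=fish(s2w(p,np.array(Q,float)));print(n,u,v);cv2.circle(f,(int(round(u)),int(round(v))),1,(0,0,255),-1)
cv2.imwrite("pics/w1.png",cv2.resize(f,(800,500),interpolation=2))
import pickle;pickle.dump(m,open("m.pkl","wb"))
print(s["time"],s["eef_pos"],s["width"],P)
E
```

```text
0.9 [316.9, 155.7, 371.5, 220.6]
dome 403.3889228944023 199.19547566899897
tab-6-13 311.7858923093085 219.62984998788664
tab-613 311.52141463904377 185.9555641989246
tab6-13 327.75652845470114 219.62361023473863
tab613 328.00480510166255 185.94926845093772
c-25-27 369.47141206572394 228.39357143655883
c-2527 372.3756838165758 163.45876878942317
c25-27 426.59821051410347 227.314038118982
c2527 432.4423044824433 164.5421685322437
3.6917 [567.531 -65.887 409.991] 34.15612425672726 [567.508 -65.888 410.   ]
```

View pics/w1.png

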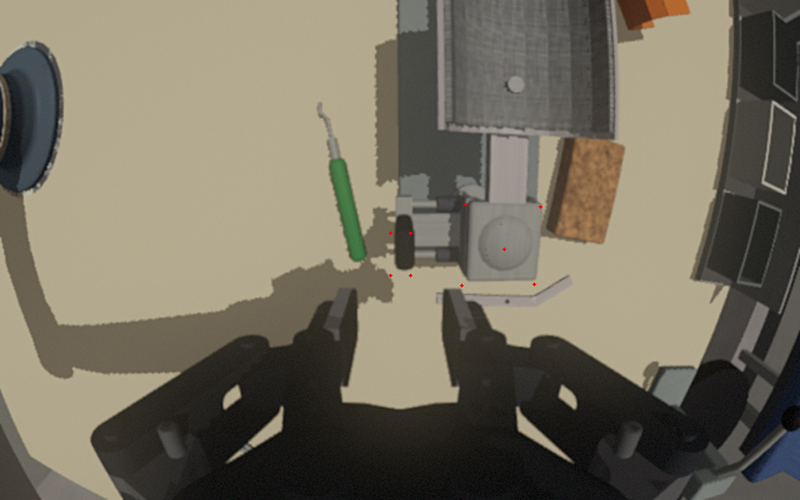

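```bash
python3 - <<'E'
import cv2,pickle,numpy as np
f=cv2.imread("pics/w0.png")[145:245,300:445]
f=np.clip(f.astype(float)*1.6+15,0,255).astype('uint8')
cv2.imwrite("pics/w2.png",cv2.resize(f,None,fx=5.5,fy=5.5,interpolation=2))
print(pickle.load(open("m.pkl","rb")))
E
```

```text
{'fx': 309.70691628693146, 'fy': 309.70691628693146, 'cx': 319.416921180968, 'cy': 194.93893662063414, 'world_from_camera': array([[ 9.88746865e-01,  1.44513684e-01,  3.86708244e-02,
         5.57537742e+02],
       [ 1.49597276e-01, -9.54200190e-01, -2.59080399e-01,
        -9.31942214e-01],
       [-5.40955037e-04,  2.61949982e-01, -9.65081299e-01,
         3.79196552e+02],
       [ 0.00000000e+00,  0.00000000e+00,  0.00000000e+00,
         1.00000000e+00]])}
```

View pics/w2.png

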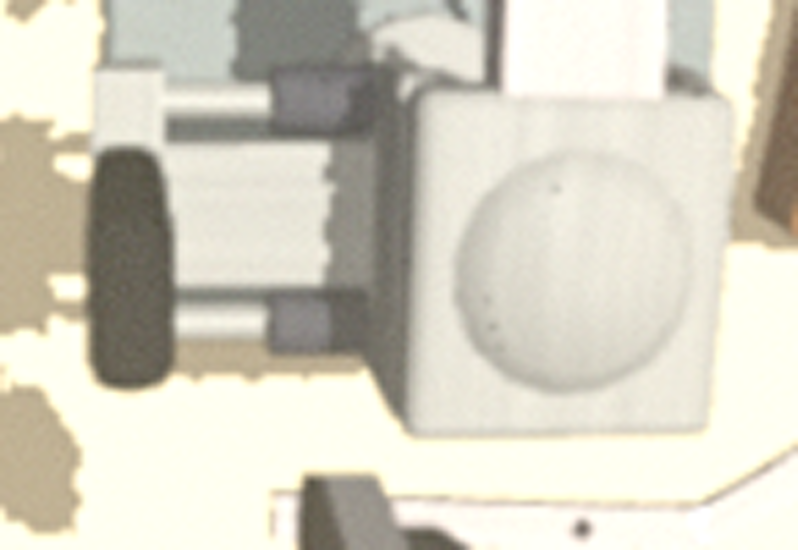

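The wrist view gives the coupler roof corners and the tab's near edge (v≈215.5, u 316.4 to 331.3), about 3 mm off the prediction. I refit with these and then descend.

```bash
python3 - <<'E'
from h import *
import pickle
m=pickle.load(open("m.pkl","rb"));p0=np.load("p.npy")
def fish(P):
    T=np.linalg.inv(m["world_from_camera"]);c=T[:3,:3]@P+T[:3,3];n=np.hypot(c[0],c[1]);a=np.arctan2(n,c[2])
    return np.array([m["cx"]+m["fx"]*a*c[0]/n,m["cy"]+m["fy"]*a*c[1]/n])
b=1.0
F=[((-25+b,-188-b,143),374.9,161.7),((25-b,-188-b,143),432.7,161.7),((-25+b,-242+b,143),374.2,223.5),((25-b,-242+b,143),428.7,223.5),
((-71,-227.5,160),316.6,215.5),((-61,-227.5,160),331.2,215.5)]
g=lambda p:np.concatenate([fish(s2w(p,np.array(P,float)))-(u,v) for P,u,v in F])
f=lambda p:np.r_[g(p),(p[2]-p0[2])/.015]
p=least_squares(f,p0,x_scale=[10,10,.1]).x;print(p,p-p0);print(g(p).reshape(-1,2))
np.save("p1.npy",p);print(s2w(p,[-66,-215,160]),s2w(p0,[-66,-215,160]))
E
```

```text
[600.487 159.641   0.159] [0.007 3.058 0.008]
[[ 1.374 -0.508]
 [ 1.102  0.156]
 [-0.341  0.506]
 [ 0.029 -0.877]
 [-0.357  0.438]
 [-1.596  0.322]]
[569.366 -63.097 160.   ] [567.508 -65.888 160.   ]
```

```bash
python3 - <<'E'
from h import *
p=np.load("p1.npy")
o=(.5,0)
P,q=grasp(p,0,0,185,off=o);move_linear(P,q,velocity=120)
P,q=grasp(p,0,0,148,off=o);print(move_linear(P,q,velocity=60,guard=8))
s=read_state();print(s["time"],s["eef_pos"]-P,s["force"])
command_gripper(0)
s=read_state();print(s["time"],s["eef_pos"]-P,s["force"],s["wrist_torque"],s["width"],s["gripper_force"])
cv2.imwrite("pics/w3.png",cv2.resize(grab_frame("wrist"),(800,500)))
E
```

```text
False
5.2917 [0.149 0.142 0.068] [0.555 0.915 0.762]
5.6083 [ 0.065 -0.01   0.499] [-0.327 -0.292  3.209] [ 0.012  0.135 -0.098] 10.82897681762543 59.41397309303284
```

View pics/w3.png

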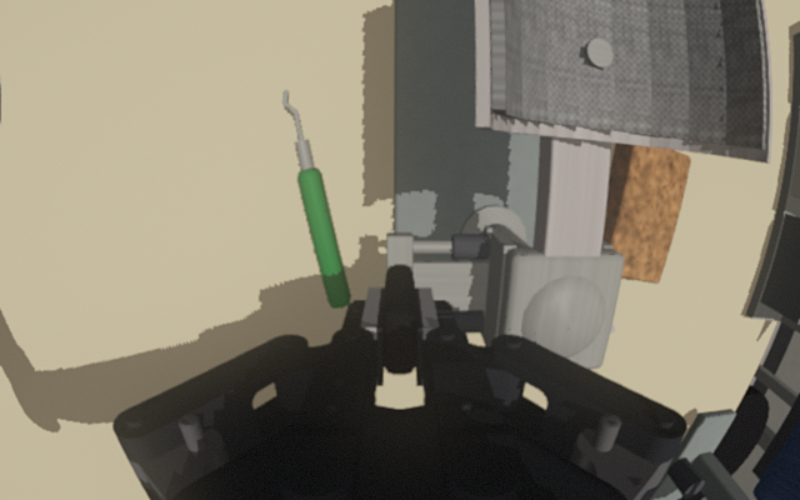

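The tab is held centrally between the pads (400,300) and the width fits its 12 mm. Now I pull the latch while watching the force.

```bash
python3 - <<'E'
from h import *
p=np.load("p1.npy");o=(.5,0)
ex=R.from_euler('z',p[2]).apply([1,0,0]);P0,_=grasp(p,0,0,148,off=o)
for l in(6,11,14,15,16):
    P,q=grasp(p,l,0,148,off=o);move_linear(P,q,velocity=30)
    s=read_state();print(l,s["time"],"pull",s["force"]@ex,s["force"],"moved",-(s["eef_pos"]-P0)@ex,s["width"],s["wrist_torque"])
    if s["force"]@ex>16: break
m=camera_model("wrist");cv2.imwrite("pics/w4.png",cv2.resize(grab_frame("wrist"),(800,500)))
E
```

```text
6 6.0083 pull 6.158808598763834 [ 6.131  0.667 -1.075] moved 5.092168722865102 10.902014892067905 [ 0.114 -1.019 -0.097]
11 6.325 pull 7.871908150033934 [ 7.714  1.611 -2.603] moved 9.776219046303416 10.98129369803085 [ 0.127 -1.16  -0.119]
14 6.575 pull 8.20127347987589 [ 8.066  1.497 -2.46 ] moved 12.546059335431446 10.969267994232691 [ 0.173 -1.236 -0.12 ]
15 6.825 pull 8.44849008206988 [ 8.332  1.397 -3.425] moved 13.396694786257926 10.972208629490462 [ 0.156 -1.411 -0.098]
16 7.075 pull 8.152834506432036 [ 8.135  0.76  -3.339] moved 14.317333562275566 11.426634065291742 [ 0.172 -1.451 -0.112]
```

View pics/w4.png

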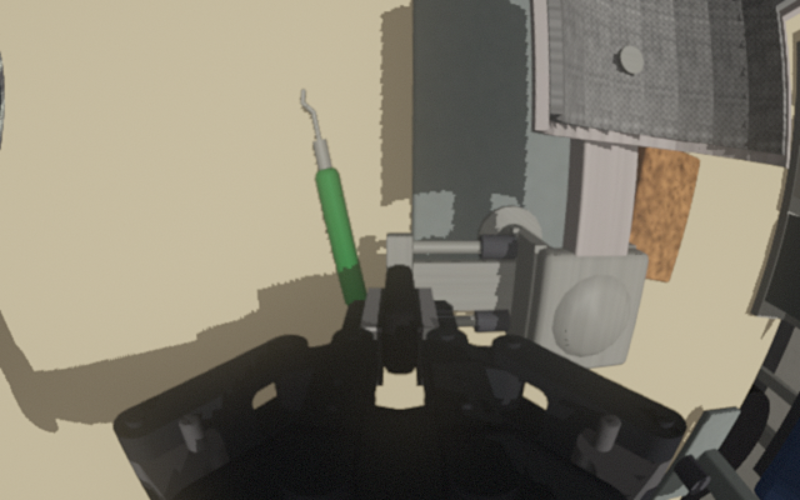

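```bash
python3 - <<'E'
from h import *
p=np.load("p1.npy");o=(.5,0)
ex=R.from_euler('z',p[2]).apply([1,0,0]);P0,_=grasp(p,0,0,148,off=o)
for l in(17,18,19,20,21):
    P,q=grasp(p,l,0,148,off=o);move_linear(P,q,velocity=20);wait(.1)
    s=read_state();print(l,s["time"],"pull",s["force"]@ex,s["force"],"moved",-(s["eef_pos"]-P0)@ex,s["width"],s["gripper_force"])
    if s["force"]@ex>15: break
np.save("l.npy",l)
E
```

```text
17 7.475 pull 9.76459080489271 [ 9.592  1.852 -3.971] moved 15.153812844245385 11.296760738869665 58.700348138809204
18 7.825 pull 12.6968249613082 [12.629  1.437 -5.929] moved 15.531136009115441 11.650581047737676 58.58059287071228
19 8.175 pull 12.84168399369215 [12.731  1.715 -6.121] moved 15.930671431859789 11.11835504784082 58.5530948638916
20 8.525 pull 15.677812655321077 [15.521  2.228 -5.865] moved 16.35337900406934 11.172333509936195 58.55145335197449
```

The force gradient has stiffened, so the latch is at its stop. Now I lift along the arc, starting with a guarded step.

```bash
python3 - <<'E'
from h import *
p=np.load("p1.npy");o=(.5,0);l=19
for i,d in enumerate((1.5,4,8,12,16,20,24,28,30.3)):
    P,q=grasp(p,l,np.radians(d),148,off=o)
    hit=move_linear(P,q,velocity=30 if i<2 else 60,guard=25)
    s=read_state();print(d,hit,s["time"],s["force"],s["wrist_torque"],s["eef_pos"]-P,s["width"])
    if hit: break
cv2.imwrite("pics/s5.png",cv2.resize(grab_frame("side")[70:270,170:390],(770,700))[:600])
cv2.imwrite("pics/w5.png",cv2.resize(grab_frame("wrist"),(800,500)))
E
```

```text
1.5 False 8.9583 [13.041  1.718 -5.646] [ 0.071 -2.235 -0.075] [3.007 0.567 1.282] 11.02456477547165
4 False 9.5833 [13.626  1.937 -6.132] [ 0.22  -2.282  0.055] [2.977 0.573 1.252] 11.283309848359186
8 False 10.1083 [14.386  2.093 -5.211] [ 0.316 -2.28   0.22 ] [2.95  0.675 1.388] 11.524050366097644
12 False 10.6333 [15.254  1.083 -5.043] [ 0.399 -2.327  0.431] [2.928 0.68  1.316] 11.149045780436511
16 False 11.1583 [14.927  1.41  -5.451] [ 0.484 -2.388  0.591] [2.917 0.722 1.24 ] 11.279992899713289
20 False 11.6833 [16.434  1.051 -5.128] [ 0.614 -2.414  0.81 ] [2.913 0.735 1.181] 10.904132118452338
24 False 12.2083 [16.282  1.797 -5.096] [ 0.74  -2.337  0.988] [2.937 0.764 1.104] 11.39256525316732
28 False 12.7333 [16.841  0.933 -5.871] [ 0.924 -2.39   1.25 ] [2.946 0.712 0.994] 11.09855023430429
30.3 False 13.1 [16.494  0.938 -5.322] [ 0.942 -2.241  1.371] [2.963 0.757 0.961] 11.01702580913839
```

View pics/s5.png

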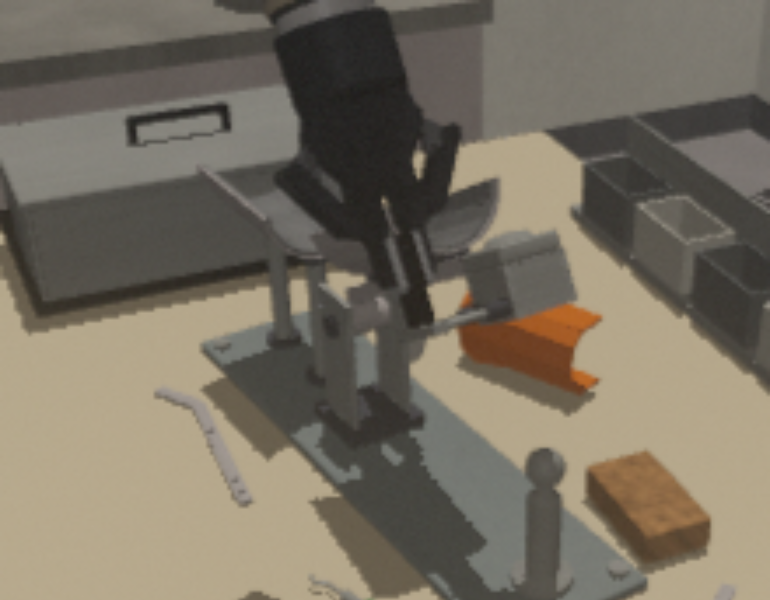

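View pics/w5.png

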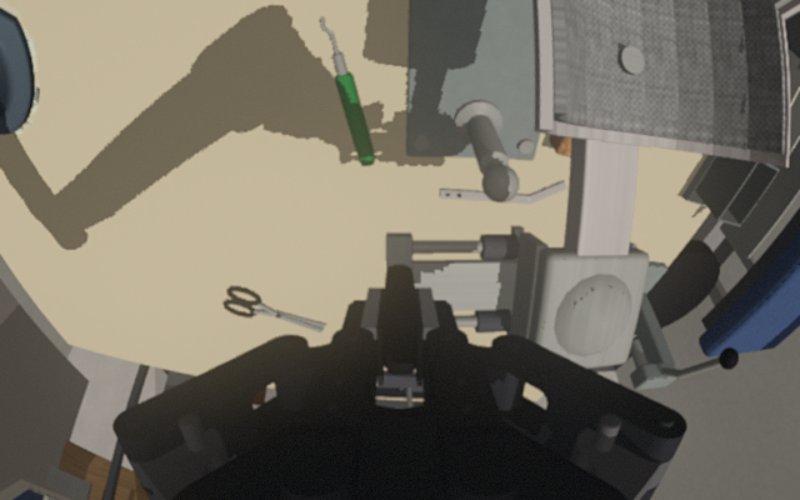

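The bar is clear of the ball and the wrist view of the tab and coupler is unchanged, so the grip has not slipped. I check that it holds still, then hand in.

```bash
python3 - <<'E'
from h import *
p=np.load("p1.npy")
a=read_state();wait(1);s=read_state()
print(s["time"],s["eef_pos"]-a["eef_pos"],s["width"],s["force"],abs(s["qd"]).max())
q=s["tcp_rot"];z=R.from_euler('z',-p[2]).apply(R.from_quat([q[1],q[2],q[3],q[0]]).apply([0,0,1]));print("tilt",np.degrees(np.arctan2(-z[1],-z[2])))
job_done()
E
```

```text
14.2 [ 0.034 -0.039 -0.026] 11.308788040148807 [16.082  1.452 -4.512] 0.001178306845811504
tilt 30.17231393291516
the job is handed in; nothing more can be done
```

The job is handed in: I pulled the latch fully out to its stop, then lifted the bar off the ball, and it is now gripped and held still at about 30 degrees (gripper tilt 30.2), with nothing else on the counter touched, at 14.2 s.

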